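Open the vacuum-press filter housing

TASK

Open the filter housing on the bench: press its sprung black cap down until it clears the catch, twist it anticlockwise to the gaps in the neck and lift it out. Then set the cap down gently, upright with its bar on top, near the middle of the shallow plywood tray and let go. Feel your way: press and twist gently, never forcing the cap in the neck, and leave everything else on the bench where it lies.

Things in the scene. Friction and masses are not known exactly. Their poses are not given: they have to be found in the camera images.
- housing: Round aluminium filter housing bolted to the bench: base plate 130 x 130 x 12 mm, body 94 mm and neck 88 mm in diameter, rim 110 mm above the bench; pipe stubs along its +-y reach 88 mm out, up to 62 mm high. Origin: centre of its underside, z up. The locked cap's lugs lie along its +-x.
- mouth (a point): Centre of the neck's top rim, 110 mm above the bench. The rim's inward flange (5 mm thick, 57 mm inside diameter) has two open gaps for the cap's lugs, visible from above, each 34 degrees wide. Inside, a sprung plate pushes the cap up (5 N locked, 0.25 N more per mm pressed), and a hidden ring carries the catch and, below it, a rigid ledge.
- lug_gap (a point): Middle of one gap in the flange, at rim height, 33.5 mm from the neck's axis, 61 degrees (1.06 rad) anticlockwise, seen from above, of housing +x; the other gap is half a turn on.
- cap: Black plastic cap, about 0.16 kg: plug 53 mm diameter, 20 mm high, and on it a grip bar 50 mm long (cap x), 16 mm wide (cap y), 30 mm high. Origin: centre of the plug's underside, z up. Locked at the start: origin 100 mm above the bench, plug top 10 mm above the rim, cap x within 3 degrees of housing x, 2 mm of sideways play.
- grip_bar (a point): Point on the cap's axis 47 mm above its underside (3 mm below the bar's top), a good place to grasp: fingers closing along cap y, tips 8 mm above the plug's top.
- lug (a point): Outer end of the lug on cap +x, 35 mm from the axis (a second one on cap -x); 10 mm wide, 5 mm high, at the plug's foot. To free the cap, hold it pressed and turn it anticlockwise from above about 61 degrees from locked (53 to 69 will do); then it springs up through the gaps to about 6 mm above locked. End walls stop it 5 degrees clockwise of locked and 69 degrees anticlockwise.
- catch (a point): Point on the neck's axis at the locked cap's underside. From here the cap must go down 2.5 to 12.5 mm to clear the catch: the depth differs from unit to unit, cannot be seen and must be felt. 1 mm deeper the lugs meet the rigid ledge (5 to 9 N to get there); more pressing only raises the force, and over about 25 N of push does damage, as does twisting hard on the catch.
- tray: Shallow square plywood tray, fixed, 150 x 150 mm outside, walls 6 mm thick and 18 mm high, floor 6 mm thick. Origin: centre of its underside, sides along its x and y.
- offcut: Leave alone: beech offcut, 110 x 36 x 18 mm, lying between the filter housing and the tray
- chisel_black: Leave alone: chisel with black handle, 230 mm long, 28 mm thick
- chisel_red: Leave alone: chisel with dark red handle, 230 mm long, 28 mm thick
- mallet: Leave alone: soft-faced mallet lying down, 270 mm long, 44 mm high, head 140 mm wide
- glue_bottle: Leave alone: white glue bottle, 60 mm diameter, 150 mm high, standing
- try_square: Leave alone: try square lying flat, 150 x 120 mm, 18 mm high
Mind the look-alikes: they are no part of the job. What is shaped like the tray but red is not meant.

How it is judged:
On the way, in this order (a step that is already met when the one before it is completed fails the run):
1. the cap is pressed down: more than 2 mm below its locked height (z of cap in the frame of housing below 0.098 m), for 0.1 s.
2. still in the neck, the cap is turned more than 48 degrees (0.84 rad) from its locked angle (angle between the x axis of cap and the x axis of housing, either way round above 0.84 rad and z of cap in the frame of housing below 0.112 m and horizontal distance between cap and housing below 0.006 m), for 0.1 s.
3. the cap is lifted clear of the neck (z of cap in the frame of housing above 0.12 m), for 0.1 s.
At the end, for the whole second after the job is handed in: The cap stands upright (within 7 degrees, bar on top) and at rest on the tray's floor, its axis within 35 mm of the tray's centre along both of the tray's sides, released by the fingers (x of cap in the frame of tray between -0.035 and 0.035 m and y of cap in the frame of tray between -0.035 and 0.035 m and z of cap in the frame of tray below 0.01 m and angle between cap's own z axis and vertical below 0.12 rad and linear speed of cap below 0.02 m/s and contact force between the fingers and cap below 0.1 N); the robot touches nothing.
It fails at once if the cap is pressed or twisted into the housing (neck, catch, ledge and sprung plate together) with more than 30 N (contact force between cap and housing above 30 N).
It fails at once if the robot strikes the housing or the tray with more than 25 N (contact force between any of the arm, the fingers and housing above 25 N or contact force between any of the arm, the fingers and tray above 25 N).
It fails at once if the cap is dropped or slammed into the tray: it moves faster than 0.5 m/s within 40 mm above the bench (linear speed of cap above 0.5 m/s and height (world z) of cap below 0.04 m).
It fails at once if a bystander is moved by more than 20 mm (distance of any of offcut, chisel_black, chisel_red, mallet, glue_bottle, try_square from where it was at the start of the episode above 0.02 m).
It also fails if it takes over 61 s, if anything falls off the work surface, if the arm or the gripper's body presses on something with over 40 N, if the wrist force passes 120 N, or if a joint passes its speed limit or range.

ROBOT

A 7-joint arm with a two-finger parallel gripper is mounted at the origin on the work surface. World frame = base frame: x ahead of the robot, y to its left, z up, the work surface at z = 0. Lengths are in m, angles in rad, forces in N, time in s.
With the tool pointing down it reaches from about 0.425 to 0.875 m from the base axis. Payload 4.7 kg.
Tool frame: the origin (TCP) lies midway between the tips of the shut fingers; the grasp point (between the pads) lies 19 mm behind it (robot.pinch_z is the distance from the TCP to the grasp point, in m); z points along the fingers, y is the line along which they close (so a half turn about z gives the same grasp; the last joint's range is limited). The gripper opens to 87 mm and grips with 3 to 60 N. Pads are 19 mm wide; open, the fingers measure 117 mm over their backs; the gripper's body (75 mm by 190 mm) begins 51 mm behind the grasp point.
Start: joints at [-1.272, 0.321, -0.07, 1.45, 0.023, 1.371, -0.057], TCP at [0.183, 0.624, 0.223] pointing down, gripper open.
Joint ranges: [-2.86, 2.86], [-0.3, 2.09], [-1.38, 1.24], [0.06, 2.45], [-1.56, 4.7], [0.09, 2.05], [-2.69, 2.69]. Speed limits (rad/s): [2.57, 2.57, 3.14, 3.14, 3.14, 3.14, 3.14].

INTERFACE

Orientations are given as a unit quaternion [w, x, y, z].
In Python, from cell import sensors, capture, workorder, silhouettes, place_of, robot gives the robot as it stands.
- The arm moves only by the shell command python3 -m creep 'ROWS'. ROWS is text: rows parted by semicolons, each of 7 numbers parted by spaces: the finger opening in mm, from 0 to 87, then the shift along the tool's x, y, z in units of 30 mm (1.0 is 30 mm), then the turn, a rotation vector about the tool's x, y, z in units of 6 degrees (1.0 is 6 degrees). A call has 1 to 12 rows; each row shifts and turns the commanded pose from where the row before left it, along the tool's axes as they then stand; what a row does not reach is not made up. A row lasts 1/10 s, in which the tool goes at most 50 mm and 8.59 degrees, less where a joint would pass 70% of its speed; a pose out of reach is approached as far as the arm can. A call is refused whole if a number of a shift passes 1 or a number of a turn 1, either way. A call with a gripper value outside its range is refused whole. The fingers move at their own pace and stop on an object; the grip force is fixed at half the most. Time passes only in rows, so rows that do not move let the fingers close. It gives the time, the measured TCP pose, the force, the opening and the grip force at its end, in the units of the state.
- sensors.observe(): the state, without advancing time (a new reading comes with each control period).
- capture(name): name is "scene" or "top" or "wrist"; returns a dict with "image" (420x560x3 uint8, red, green, blue), "mtx" (3x3 intrinsics, pixels), "R" (3x3) and "t" (3): a world point X has camera coordinates R X + t. Camera axes: x right, y down, z forward; pixel columns grow to the right and rows downward; lengths in m; the calibration is good to about 2 mm. A picture is of the moment at which its call begins. There is no depth.
- workorder.finish_job(): hands the job in; it is judged then, once.
Trained networks look in a picture, given as the dict that the camera call returned (one of the last four; its "shot" number tells which), for a name from the list of things; names that differ only in an ending like _2 or _b are one class to them, and where a whole thing is asked for, a point or a joint stands for the part that bears it (a point fixed in the world has none). Each returns a list of dicts, best first, with "confidence" (0 to 1); they miss things now and then, are a little off and sometimes report something else, mostly with a low value. They report only what shows in the picture. A call takes as long as a camera call. They do not tell look-alikes from the thing itself.
- silhouettes(thing, picture): "mask" (420x560 bool, what is visible of it) and "xy" ([column, row] in pixels, amid what is visible of it).
- place_of(thing, picture): "xy" ([column, row] in pixels: a listed point, or the origin of a listed thing).
The state is a dict: "t": time; "q": joint angles; "joint_velocities": joint speeds; "joint_efforts": joint torques, N m; "tool_pos": TCP position; "ee_rot": TCP orientation; "ft_force": force on the tool from outside, world axes, zero at the start; "wrist_torque": the same for the moment, N m; "opening": opening from 0.0 (shut) to 1.0 (fully open); "gripper_force": force on a finger pad.
Only numpy, scipy, OpenCV 4.12 (cv2) and the standard library are available. Lean on these libraries where they do the work, as an engineer would, in place of code of your own. Each camera call takes 0.05 s, during which the arm holds its last target. There are 200 camera calls.

## Working session

There is one attempt and no reset: what is moved stays moved. The work goes in short steps, Python scripts to look and compute and a shell command to move; the robot and the scene stay as the last step left them, time stands still between calls to the robot, and variables do not carry over. Pictures are saved under pics/ and viewed, at most 10 in all, crops included, and the job is handed in when it is done.

```bash
ls; mkdir -p pics; cat > h.py <<'E'
import numpy as np, cv2
from cell import sensors, capture, workorder, silhouettes, place_of, robot
def proj(p,X):
    c=p["R"]@np.asarray(X)+p["t"]; u=p["mtx"]@c; return u[:2]/u[2]
def ray(p,xy):
    d=p["R"].T@np.linalg.inv(p["mtx"])@np.array([xy[0],xy[1],1.]); o=-p["R"].T@p["t"]; return o,d/np.linalg.norm(d)
def onz(p,xy,z):
    o,d=ray(p,xy); return o+d*(z-o[2])/d[2]
def tri(L):
    A=0;b=0
    for p,xy in L:
        o,d=ray(p,xy); M=np.eye(3)-np.outer(d,d); A=A+M;b=b+M@o
    return np.linalg.solve(A,b)
def save(p,n): cv2.imwrite("pics/"+n,cv2.cvtColor(p["image"],cv2.COLOR_RGB2BGR))
E
python3 - <<'E'
from h import *
np.set_printoptions(precision=4,suppress=True)
P={n:capture(n) for n in("scene","top")}
for n in P: save(P[n],n+"1.png")
cv2.imwrite("pics/both.png",cv2.resize(np.vstack([cv2.cvtColor(P[n]["image"],cv2.COLOR_RGB2BGR) for n in P]),(400,600))) 
for th in("mouth","lug_gap","cap","grip_bar","lug","catch","tray","housing"):
    for n in P:
        for r in place_of(th,P[n])[:4]: print(th,n,np.round(r["xy"],1),round(r["confidence"],2))
print(sensors.observe(), robot.pinch_z)
E
```

```text
pics
mouth top [196.8 176.4] 0.65
lug_gap scene [356.8 243.3] 0.7
lug_gap scene [247.1 183. ] 0.66
lug_gap top [187.  174.4] 0.74
lug_gap top [192.4 163.5] 0.2
cap scene [344.5 243.9] 0.55
cap top [197.6 176.5] 0.94
grip_bar scene [347.8 235. ] 0.64
grip_bar top [192.2 176.5] 0.69
lug scene [349.1 253.7] 0.83
lug top [190.4 169.3] 0.58
catch scene [348.9 243.5] 0.87
catch top [197.  175.2] 0.59
tray scene [241.7 222.1] 0.86
tray scene [218.9 147.1] 0.83
tray top [407.6 311.4] 0.92
tray top [330.8 201.6] 0.85
housing scene [347.8 252. ] 0.71
housing scene [342.8 256.3] 0.65
housing top [203.9 186. ] 0.59
housing top [269.7 211. ] 0.17
{'t': 0.9, 'q': array([-1.2719,  0.3209, -0.0701,  1.4505,  0.0226,  1.3708, -0.0569]), 'joint_velocities': array([ 0.    , -0.0011, -0.0014,  0.0005, -0.0006,  0.0022, -0.0019]), 'joint_efforts': array([  0.0001, -49.1092,  -0.4028, -31.2774,  -0.0635,   0.0335,
         0.    ]), 'tool_pos': array([0.1827, 0.6238, 0.2226]), 'ee_rot': array([0.    , 0.1419, 0.9899, 0.    ]), 'ft_force': array([-0.1081,  0.1234,  0.0189]), 'wrist_torque': array([-0.0234, -0.0285,  0.0357]), 'gripper_force': 0.0, 'opening': 1.0016612784588041} 0.0187
```

View pics/top1.png

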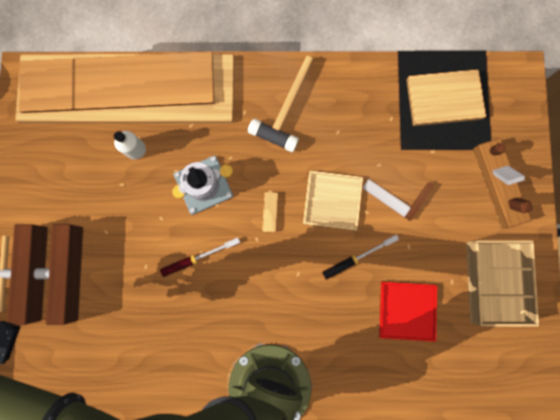

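View pics/scene1.png

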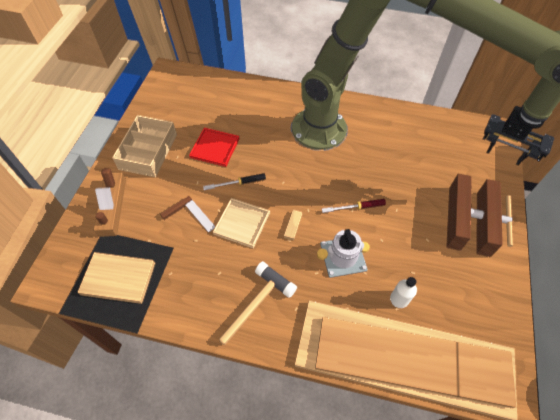

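```bash
python3 - <<'E'
from h import *
np.set_printoptions(precision=4,suppress=True)
P={n:capture(n) for n in("scene","top")}
s,t=P["scene"],P["top"]
for nm,a,b in (("grip",(347.8,235),(192.2,176.5)),("catch",(348.9,243.5),(197,175.2)),("trayA",(241.7,222.1),(407.6,311.4)),("trayA2",(241.7,222.1),(330.8,201.6)),("trayB",(218.9,147.1),(330.8,201.6)),("trayB2",(218.9,147.1),(407.6,311.4))):
    print(nm,tri([(s,a),(t,b)]), onz(t,b,0.0), onz(s,a,0.0))
print(onz(t,(197,176),.147),onz(t,(197,176),.11))
for p in P.values(): print(-p["R"].T@p["t"])
E
```

```text
grip [0.5477 0.1915 0.1512] [0.5743 0.2247 0.    ] [0.4615 0.1936 0.    ]
catch [0.5569 0.1938 0.1134] [0.5781 0.2111 0.    ] [0.4934 0.2025 0.    ]
trayA [ 0.1489 -0.4268 -0.609 ] [ 0.2008 -0.375   0.    ] [ 0.5002 -0.176   0.    ]
trayA2 [ 0.503  -0.1714  0.0058] [ 0.503  -0.1688  0.    ] [ 0.5002 -0.176   0.    ]
trayB [ 0.4707 -0.1752  0.3614] [ 0.503  -0.1688  0.    ] [ 0.1945 -0.36    0.    ]
trayB2 [ 0.2002 -0.3653  0.0073] [ 0.2008 -0.375   0.    ] [ 0.1945 -0.36    0.    ]
[0.549  0.1852 0.147 ] [0.5557 0.1917 0.11  ]
[1.2037 0.1334 1.2818]
[ 0.3286 -0.0274  1.3573]
```

Candidates for the tray: the plain plywood one at top (333,200) / scene (241,222), the red one at top (408,311) and the compartment box at top (502,283). I choose the plywood one, at about (0.503, -0.171). Candidates for the cap: the black bar on the housing at top (196,177) and the glue bottle's black top at (121,136). I choose the one on the housing. Next I move above the housing for the close check.

```bash
python3 -m creep '87 -1 -.65 -.6 0 0 0;87 -1 -.65 -.6 0 0 0;87 -1 -.65 -.6 0 0 0;87 -1 -.65 -.6 0 0 0;87 -1 -.65 -.6 0 0 0;87 -1 -.65 -.6 0 0 0;87 -1 -.65 -.2 0 0 0;87 -1 -.65 0 0 0 0;87 -1 -.65 0 0 0 0;87 -1 -.65 0 0 0 0;87 -1 -.65 0 0 0 0;87 -1 -.65 0 0 0 0'; python3 -m creep '87 -1 -.65 0 0 0 0;87 -1 -.65 0 0 0 0;87 -1 -.65 0 0 0 0;87 0 0 0 0 0 0;87 0 0 0 0 0 0;87 0 0 0 0 0 0'
python3 - <<'E'
from h import *
np.set_printoptions(precision=4,suppress=True)
w=capture("wrist"); save(w,"w1.png"); print(-w["R"].T@w["t"]); print(w["R"])
for th in("mouth","lug_gap","cap","grip_bar","lug","catch","housing"):
    for r in place_of(th,w)[:4]: print(th,np.round(r["xy"],1),round(r["confidence"],2))
E
```

```text
t: 2.2
tool_pos: [0.4632, 0.2969, 0.3369]
ee_rot: [0.0, 0.142, 0.99, 0.0]
ft_force: [0.5, -0.9, 1.0]
opening: 1.0
gripper_force: 0.0
t: 2.8
tool_pos: [0.5316, 0.218, 0.3365]
ee_rot: [-0.0, 0.141, 0.99, 0.0]
ft_force: [0.5, -0.3, -0.5]
opening: 0.998
gripper_force: 0.0
[0.4567 0.2409 0.4998]
[[ 0.2794  0.9602  0.0002]
 [ 0.92   -0.2678  0.2861]
 [ 0.2748 -0.0797 -0.9582]]
lug_gap [283.8 197.1] 0.71
cap [265.7 201. ] 0.66
grip_bar [260.1 210.8] 0.62
lug [281.  218.1] 0.64
catch [281.4 219.9] 0.34
housing [267.9 186.7] 0.86
```

View pics/w1.png

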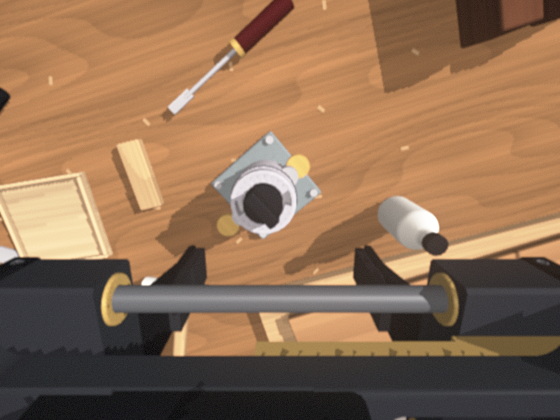

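The picture shows the housing, with the black cap bar at about (263,205). The yellow pipe stubs at (228,226) and (298,165) mark its ±y. The tray is at left (55,220), the offcut at (140,175) and the bottle at (410,225).

```bash
python3 -m creep '87 -.3 .8 .8 0 0 0;87 -.3 .8 .8 0 0 0;87 0 0 0 0 0 0;87 0 0 0 0 0 0;87 0 0 0 0 0 0'
python3 - <<'E'
from h import *
np.set_printoptions(precision=4,suppress=True)
w=capture("wrist"); save(w,"w2.png"); print(-w["R"].T@w["t"])
for th in("mouth","lug_gap","cap","grip_bar","lug","catch","housing"):
    for r in place_of(th,w)[:4]: print(th,np.round(r["xy"],1),round(r["confidence"],2))
c=proj(w,(.553,.19,.13)).astype(int);print(c)
x0,y0=max(c[0]-90,0),max(c[1]-70,0)
im=cv2.imread("pics/w2.png")[y0:y0+140,x0:x0+180];print(x0,y0)
cv2.imwrite("pics/w2c.png",cv2.resize(im,None,fx=4.2,fy=4.2,interpolation=cv2.INTER_CUBIC))
E
```

```text
t: 3.7
tool_pos: [0.5635, 0.2569, 0.2898]
ee_rot: [0.001, 0.142, 0.99, 0.0]
ft_force: [0.1, -1.1, 0.1]
opening: 1.002
gripper_force: 0.0
[0.4883 0.28   0.4529]
lug_gap [248.4 193. ] 0.68
cap [220.6 193.5] 0.71
grip_bar [213.8 203.2] 0.63
grip_bar [  3.  217.6] 0.33
lug [241.  211.7] 0.66
catch [377.4 206.8] 0.49
[217 204]
127 134
```

View pics/w2c.png

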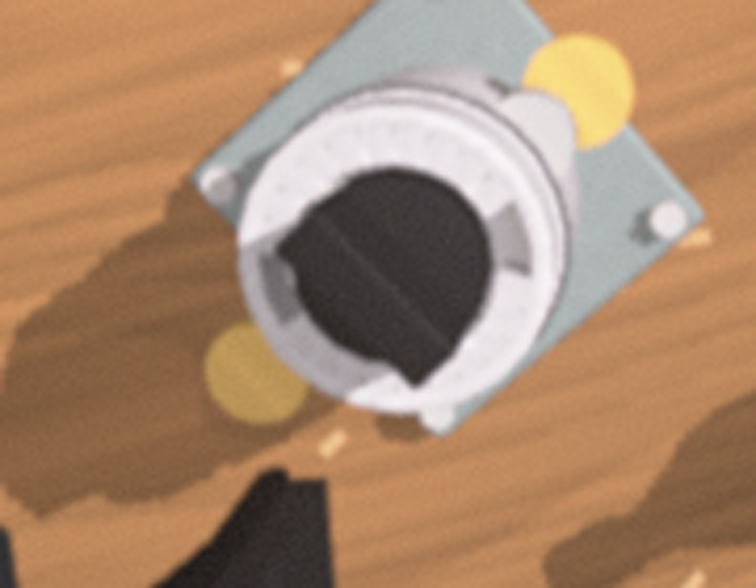

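The close crop confirms the choice: black cap with its diagonal bar, gaps at right (512,240) and left (278,283), rim centre at about (402,249), pipe stubs at (578,92) and (257,372).

```bash
cat > rim.py <<'E'
from h import *
from scipy.optimize import least_squares
np.set_printoptions(precision=4,suppress=True)
w=capture("wrist")
F=lambda x,y:np.array((127+x/4.2,134+y/4.2))
C=onz(w,F(402,249),.11)
a=[onz(w,F(*p),z) for p,z in (((238,245),.11),((567,245),.11),((400,88),.11),((402,412),.11))]
print("rim",C,np.mean(a,0),np.linalg.norm(a[0]-a[1]),np.linalg.norm(a[2]-a[3]))
ang=lambda p,q:np.degrees(np.arctan2(*(q-p)[1::-1]))
y0,y1=onz(w,F(257,372),.04),onz(w,F(578,92),.04)
print("pipe",ang(y0,y1),np.linalg.norm(y1-y0),(y0+y1)/2)
print("plate",ang(onz(w,F(520,0),.012),onz(w,F(703,215),.012)),ang(onz(w,F(440,435),.012),onz(w,F(703,215),.012)))
print("gap",ang(onz(w,F(278,283),.105),onz(w,F(512,240),.105)),onz(w,F(278,283),.105),onz(w,F(512,240),.105))
for p,q in (((315,212),(447,345)),((283,245),(415,385))): print("bar",ang(onz(w,F(*p),.15),onz(w,F(*q),.15)),onz(w,F(*p),.15),onz(w,F(*q),.15))
for th in("cap","grip_bar","mouth"):
  for r in place_of(th,w)[:1]: print(th,r["xy"],onz(w,r["xy"],dict(cap=.1,grip_bar=.147,mouth=.11)[th]))
E
python3 rim.py
```

```text
rim [0.545  0.1954 0.11  ] [0.5454 0.1952 0.11  ] 0.0907266866986941 0.09184132440750961
pipe 114.0669481538648 0.14602967091738497 [0.5536 0.1827 0.04  ]
plate 24.090888461914066 114.35427655151737
gap 84.23219080511609 [0.5452 0.1573 0.105 ] [0.552  0.2245 0.105 ]
bar 25.77174288997828 [0.5238 0.1883 0.15  ] [0.5646 0.208  0.15  ]
bar 23.716480143903485 [0.5292 0.1779 0.15  ] [0.5723 0.1968 0.15  ]
cap [224.5, 195.7] [0.55  0.194 0.1  ]
grip_bar [212.4, 206.3] [0.549  0.1896 0.147 ]
```

```bash
python3 -m creep '87 0 -.74 .3 0 0 0;87 0 -.74 .3 0 0 0;87 -.1 -.74 .3 0 0 0;87 0 0 0 0 0 -1;87 0 0 0 0 0 -1;87 0 0 0 0 0 -1;87 0 0 0 0 0 -1;87 0 0 0 0 0 -1;87 0 0 0 0 0 -1;87 0 0 0 0 0 -.8;87 0 0 0 0 0 0'; python3 -m creep '87 0 0 0 0 0 0;87 0 0 0 0 0 0'
python3 - <<'E'
from h import *
np.set_printoptions(precision=4,suppress=True)
s=sensors.observe();print(s["q"],s["tool_pos"],s["ee_rot"],s["ft_force"])
w=capture("wrist"); save(w,"w3.png");t=capture("top")
print(proj(w,(.548,.192,.15)),proj(w,(.548,.192,.11)))
for th,z in(("mouth",.11),("lug_gap",.11),("cap",.1),("grip_bar",.147),("catch",.1)):
    for r in place_of(th,w)[:1]: print(th,np.round(r["xy"],1),round(r["confidence"],2),onz(w,r["xy"],z))
im=cv2.imread("pics/w3.png");c=proj(w,(.548,.192,.13)).astype(int)
x0,y0=max(c[0]-90,0),max(c[1]-70,0);print(x0,y0)
cv2.imwrite("pics/w3c.png",cv2.resize(im[y0:y0+140,x0:x0+180],None,fx=4.2,fy=4.2,interpolation=cv2.INTER_CUBIC))
E
```

```text
t: 5.4
tool_pos: [0.5473, 0.1929, 0.2616]
ee_rot: [0.0, -0.212, 0.977, 0.0]
ft_force: [0.8, -0.3, 0.2]
opening: 1.0
gripper_force: 0.0
t: 5.6
tool_pos: [0.5473, 0.1929, 0.2615]
ee_rot: [0.0, -0.211, 0.977, 0.0]
ft_force: [0.1, -0.4, -1.1]
opening: 0.995
gripper_force: 0.0
[-0.6329  0.155   0.2805  1.5823 -0.0433  1.4104  1.648 ] [0.5473 0.1929 0.2615] [ 0.     -0.2114  0.9774  0.    ] [ 0.132  -0.3638 -1.0793]
[277.7514 208.9823] [277.9709 198.7839]
lug_gap [306.2 212.4] 0.92 [0.5492 0.2262 0.11  ]
cap [278.  209.6] 0.73 [0.5616 0.1981 0.1   ]
catch [168.5  66.4] 0.65 [0.4729 0.0404 0.1   ]
187 133
```

View pics/w3c.png

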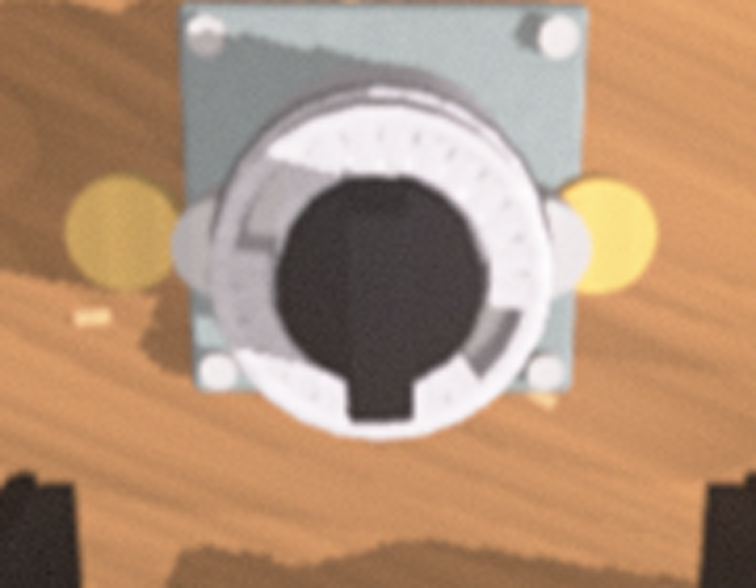

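Everything lines up: bar centred at crop column 381, same as the rim, and vertical. But joint 7 is at 1.65 and would run out during the twist, so I take the grasp half a turn round.

```bash
python3 -m creep '87 0 0 0 0 0 1;87 0 0 0 0 0 1;87 0 0 0 0 0 1;87 0 0 0 0 0 1;87 0 0 0 0 0 1;87 0 0 0 0 0 1;87 0 0 0 0 0 1;87 0 0 0 0 0 1;87 0 0 0 0 0 1;87 0 0 0 0 0 1;87 0 0 0 0 0 1;87 0 0 0 0 0 1' >/dev/null;  python3 -m creep '87 0 0 0 0 0 1;87 0 0 0 0 0 1;87 0 0 0 0 0 1;87 0 0 0 0 0 1;87 0 0 0 0 0 1;87 0 0 0 0 0 1;87 0 0 0 0 0 1;87 0 0 0 0 0 1;87 0 0 0 0 0 1;87 0 0 0 0 0 1;87 0 0 0 0 0 1;87 0 0 0 0 0 1' >/dev/null;  python3 -m creep '87 0 0 0 0 0 1;87 0 0 0 0 0 1;87 0 0 0 0 0 1;87 0 0 0 0 0 1;87 0 0 0 0 0 1;87 0 0 0 0 0 1;87 0 0 0 0 0 0;87 0 0 0 0 0 0;87 0 0 0 0 0 0'
python3 - <<'E'
from h import *
np.set_printoptions(precision=4,suppress=True)
s=sensors.observe();print(s["q"],s["tool_pos"],s["ee_rot"],s["ft_force"])
w=capture("wrist"); save(w,"w4.png")
for e in ((.025,.008),(.025,-.008),(-.025,.008),(-.025,-.008)):
  a=np.radians(24.3);X=np.array((.548+e[0]*np.cos(a)-e[1]*np.sin(a),.192+e[0]*np.sin(a)+e[1]*np.cos(a),.15)); print(e,(proj(w,X)-(187,133))*4.2)
print((proj(w,(.548,.192,.11))-(187,133))*4.2)
im=cv2.imread("pics/w4.png")
x0,y0=187,133
cv2.imwrite("pics/w4c.png",cv2.resize(im[y0:y0+140,x0:x0+180],None,fx=4.2,fy=4.2,interpolation=cv2.INTER_CUBIC))
E
```

```text
t: 9.25
tool_pos: [0.5473, 0.193, 0.2616]
ee_rot: [-0.0, 0.977, 0.213, 0.0]
ft_force: [0.4, 0.6, 0.5]
opening: 1.005
gripper_force: 0.0
[-0.8441  0.163   0.5218  1.5896 -0.0821  1.4109 -1.4566] [0.5473 0.193  0.2616] [-0.0001  0.9771  0.2129  0.    ] [0.4002 0.5918 0.5192]
(0.025, 0.008) [360.3162 215.7506]
(0.025, -0.008) [433.1256 216.0825]
(-0.025, 0.008) [360.6684 429.0045]
(-0.025, -0.008) [429.9208 429.3001]
[395.0287 281.7022]
```

View pics/w4c.png

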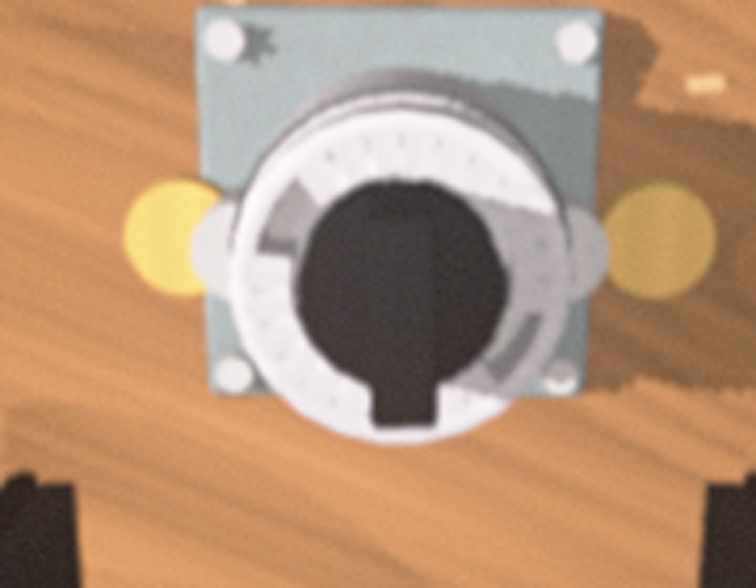

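The bar end is at crop (405,427) against a predicted (395,429). Averaged with the other view, that puts the axis at about (0.5485, 0.191). I descend and grasp.

```bash
python3 -m creep '87 0 .08 .8 0 0 0;87 0 0 .8 0 0 0;87 0 0 .8 0 0 0;87 0 0 .8 0 0 0;87 0 0 .5 0 0 0;87 0 0 .4 0 0 0;87 0 0 .3 0 0 0;87 0 0 .05 0 0 0;87 0 0 0 0 0 0;87 0 0 0 0 0 0'; python3 -m creep '60 0 0 0 0 0 0;40 0 0 0 0 0 0;25 0 0 0 0 0 0;20 0 0 0 0 0 0;18 0 0 0 0 0 0;18 0 0 0 0 0 0'; python3 -m creep '16 0 0 0 0 0 0;10 0 0 0 0 0 0;0 0 0 0 0 0 0;0 0 0 0 0 0 0;0 0 0 0 0 0 0;0 0 0 0 0 0 0'
```

```text
t: 10.3
tool_pos: [0.549, 0.191, 0.129]
ee_rot: [-0.0, 0.977, 0.212, 0.001]
ft_force: [-0.5, 1.2, 0.3]
opening: 1.002
gripper_force: 0.0
t: 10.9
tool_pos: [0.5483, 0.1908, 0.1281]
ee_rot: [-0.0, 0.977, 0.212, 0.0]
ft_force: [-0.5, -0.4, -0.0]
opening: 0.54
gripper_force: 0.0
t: 11.5
tool_pos: [0.5483, 0.1907, 0.1281]
ee_rot: [0.0, 0.977, 0.212, 0.0]
ft_force: [-0.0, -1.0, 0.2]
opening: 0.178
gripper_force: 29.9
```

```bash
f(){ grep -E "tool_pos|ft_force"; }; python3 -m creep '0 0 0 .05 0 0 0;0 0 0 0 0 0 0'|f; python3 -m creep '0 0 0 .05 0 0 0;0 0 0 0 0 0 0;0 0 0 0 0 0 0'|f;python3 -m creep '0 0 0 .03 0 0 0;0 0 0 0 0 0 0;0 0 0 0 0 0 0'|f
```

```text
tool_pos: [0.5483, 0.1907, 0.1268]
ft_force: [-0.5, -0.8, 3.1]
tool_pos: [0.5483, 0.1907, 0.1252]
ft_force: [-1.5, -2.2, 3.5]
tool_pos: [0.5483, 0.1907, 0.1242]
ft_force: [-1.3, -2.5, 3.6]
```

```bash
f(){ grep -E "tool_pos|ft_force"; }; python3 -m creep '0 0 0 .02 0 0 0;0 0 0 0 0 0 0;0 0 0 0 0 0 0'|f; python3 -m creep '0 0 0 .02 0 0 0;0 0 0 0 0 0 0;0 0 0 0 0 0 0'|f
```

```text
tool_pos: [0.5484, 0.1907, 0.1236]
ft_force: [-0.9, -1.4, 3.4]
tool_pos: [0.5483, 0.1907, 0.123]
ft_force: [-0.5, -1.7, 3.7]
```

```bash
f(){ grep -E "tool_pos|ft_force"; }; python3 -m creep '0 0 0 .02 0 0 0;0 0 0 0 0 0 0;0 0 0 0 0 0 0'|f; python3 -m creep '0 0 0 .02 0 0 0;0 0 0 0 0 0 0;0 0 0 0 0 0 0'|f
```

```text
tool_pos: [0.5483, 0.1907, 0.1224]
ft_force: [-1.3, -2.1, 4.6]
tool_pos: [0.5483, 0.1907, 0.1218]
ft_force: [-1.0, -2.1, 4.5]
```

```bash
f(){ grep -E "tool_pos|ft_force"; }; python3 -m creep '0 0 0 .02 0 0 0;0 0 0 0 0 0 0;0 0 0 0 0 0 0'|f
```

```text
tool_pos: [0.5483, 0.1907, 0.1212]
ft_force: [-0.5, -1.6, 5.6]
```

```bash
f(){ grep -E "tool_pos|ft_force"; }; python3 -m creep '0 0 0 .02 0 0 0;0 0 0 0 0 0 0;0 0 0 0 0 0 0'|f; python3 -m creep '0 0 0 .02 0 0 0;0 0 0 0 0 0 0;0 0 0 0 0 0 0'|f
```

```text
tool_pos: [0.5483, 0.1907, 0.1206]
ft_force: [-1.0, -2.6, 4.8]
tool_pos: [0.5483, 0.1907, 0.12]
ft_force: [0.0, -1.5, 5.6]
```

```bash
f(){ grep -E "tool_pos|ft_force"; }; python3 -m creep '0 0 0 .02 0 0 0;0 0 0 0 0 0 0;0 0 0 0 0 0 0'|f
```

```text
tool_pos: [0.5484, 0.1907, 0.1194]
ft_force: [-1.1, -2.9, 5.9]
```

```bash
f(){ grep -E "tool_pos|ft_force"; }; python3 -m creep '0 0 0 .02 0 0 0;0 0 0 0 0 0 0;0 0 0 0 0 0 0'|f; python3 -m creep '0 0 0 .02 0 0 0;0 0 0 0 0 0 0;0 0 0 0 0 0 0'|f
```

```text
tool_pos: [0.5483, 0.1907, 0.1188]
ft_force: [-1.0, -2.1, 3.8]
tool_pos: [0.5483, 0.1907, 0.1183]
ft_force: [-1.0, -2.9, 5.5]
```

```bash
f(){ grep -E "tool_pos|ft_force"; }; python3 -m creep '0 0 0 .02 0 0 0;0 0 0 0 0 0 0;0 0 0 0 0 0 0'|f; python3 -m creep '0 0 0 .02 0 0 0;0 0 0 0 0 0 0;0 0 0 0 0 0 0'|f
```

```text
tool_pos: [0.5483, 0.1907, 0.1177]
ft_force: [-0.8, -1.4, 5.4]
tool_pos: [0.5483, 0.1907, 0.1171]
ft_force: [-0.5, -2.1, 5.1]
```

```bash
f(){ grep -E "tool_pos|ft_force"; }; python3 -m creep '0 0 0 .02 0 0 0;0 0 0 0 0 0 0;0 0 0 0 0 0 0'|f; python3 -m creep '0 0 0 .02 0 0 0;0 0 0 0 0 0 0;0 0 0 0 0 0 0'|f
```

```text
tool_pos: [0.5484, 0.1907, 0.1165]
ft_force: [-1.0, -2.7, 5.4]
tool_pos: [0.5483, 0.1907, 0.1162]
ft_force: [-2.5, -2.6, 6.1]
```

```bash
f(){ grep -E "tool_pos|ft_force"; }; python3 -m creep '0 0 0 .02 0 0 0;0 0 0 0 0 0 0;0 0 0 0 0 0 0'|f
```

```text
tool_pos: [0.5483, 0.1907, 0.1162]
ft_force: [-2.8, -3.0, 10.3]
```

```bash
f(){ grep -E "tool_pos|ft_force"; }; python3 -m creep '0 0 0 .02 0 0 0;0 0 0 0 0 0 0;0 0 0 0 0 0 0'|f
```

```text
tool_pos: [0.5484, 0.1907, 0.1161]
ft_force: [-3.9, -4.0, 13.3]
```

Ledge felt at z≈0.1162 (11.9 mm pressed). I back off to just above it and twist.

```bash
cat > o.py <<'E'
from h import *
np.set_printoptions(precision=4,suppress=True)
s=sensors.observe();R=__import__("scipy.spatial.transform",fromlist=["Rotation"]).Rotation.from_quat(np.roll(s["ee_rot"],-1)).as_matrix()
print(s["tool_pos"],"F",s["ft_force"].round(1),"M",s["wrist_torque"].round(2),"yaw",np.degrees(np.arctan2(R[1,0],R[0,0])).round(1),"q7",s["q"][6].round(2),"op",round(s["opening"],3),s["t"])
E
f(){ grep -E "tool_pos|ft_force"; }; python3 -m creep '0 0 0 -.06 0 0 0;0 0 0 0 0 0 0;0 0 0 0 0 0 0'>/dev/null; python3 o.py;  python3 -m creep '0 0 0 0 0 0 -.3;0 0 0 0 0 0 -.3;0 0 0 0 0 0 0;0 0 0 0 0 0 0'>/dev/null; python3 o.py
```

```text
[0.5484 0.1907 0.1166] F [-0.2 -2.7  5.7] M [-0.59  0.38  0.02] yaw 24.5 q7 -1.41 op 0.181 17.4
[0.5485 0.1912 0.1167] F [-0.8 -1.   5.9] M [-0.48  0.25  0.01] yaw 28.1 q7 -1.35 op 0.184 17.8
```

```bash
python3 -m creep '0 0 0 .005 0 0 -.4;0 0 0 0 0 0 -.4;0 0 0 0 0 0 0;0 0 0 0 0 0 0'>/dev/null; python3 o.py;  python3 -m creep '0 0 0 .005 0 0 -.5;0 0 0 0 0 0 -.5;0 0 0 0 0 0 0;0 0 0 0 0 0 0'>/dev/null; python3 o.py
```

```text
[0.5486 0.1916 0.1166] F [-0.1 -0.4  6.4] M [-0.27  0.27  0.05] yaw 32.9 q7 -1.27 op 0.18 18.2
[0.5486 0.1919 0.1165] F [-0.1 -1.4  5.8] M [-0.2   0.24  0.02] yaw 38.9 q7 -1.16 op 0.183 18.6
```

```bash
python3 -m creep '0 0 0 0 0 0 -.6;0 0 0 0 0 0 -.6;0 0 0 0 0 0 -.6;0 0 0 0 0 0 0'>/dev/null; python3 o.py;  python3 -m creep '0 0 0 0 0 0 -.6;0 0 0 0 0 0 -.6;0 0 0 0 0 0 -.6;0 0 0 0 0 0 0'>/dev/null; python3 o.py; python3 -m creep '0 0 0 0 0 0 -.6;0 0 0 0 0 0 -.6;0 0 0 0 0 0 -.6;0 0 0 0 0 0 0'>/dev/null; python3 o.py
```

```text
[0.5486 0.1921 0.1166] F [-0.6  0.4  6.8] M [-0.09  0.23  0.06] yaw 49.8 q7 -0.98 op 0.181 19.0
[0.5485 0.1922 0.1166] F [-0.8 -0.3  5.3] M [-0.12  0.26  0.07] yaw 60.6 q7 -0.8 op 0.182 19.4
[0.5485 0.1923 0.1166] F [0.4 0.7 5.8] M [-0.05  0.24  0.04] yaw 71.4 q7 -0.62 op 0.184 19.8
```

```bash
python3 -m creep '0 0 0 0 0 0 -.6;0 0 0 0 0 0 -.6;0 0 0 0 0 0 -.6;0 0 0 0 0 0 -.5;0 0 0 0 0 0 0;0 0 0 0 0 0 0'>/dev/null; python3 o.py;  python3 -m creep '0 0 0 -.1 0 0 0;0 0 0 -.1 0 0 0;0 0 0 -.1 0 0 0;0 0 0 0 0 0 0'>/dev/null; python3 o.py
```

```text
[0.5484 0.1923 0.1165] F [-1.6  0.6  5.8] M [-0.1   0.3   0.05] yaw 85.1 q7 -0.38 op 0.177 20.4
[0.5484 0.1921 0.1256] F [1.  3.1 3.6] M [ 0.62 -0.02 -0.07] yaw 85.1 q7 -0.39 op 0.181 20.8
```

```bash
python3 -m creep '0 0 0 -.1 0 0 0;0 0 0 0 0 0 0;0 0 0 0 0 0 0'>/dev/null; python3 o.py;  python3 -m creep '0 0 0 -.07 0 0 0;0 0 0 0 0 0 0;0 0 0 0 0 0 0'>/dev/null; python3 o.py;python3 -m creep '0 0 0 -.07 0 0 0;0 0 0 0 0 0 0;0 0 0 0 0 0 0'>/dev/null; python3 o.py
```

```text
[0.5483 0.1909 0.128 ] F [0.9 3.1 2.3] M [ 0.62  0.01 -0.05] yaw 85.1 q7 -0.39 op 0.181 21.1
[0.5481 0.1906 0.13  ] F [0.6 2.6 2.8] M [ 0.52  0.06 -0.02] yaw 85.1 q7 -0.39 op 0.178 21.4
[0.5481 0.1905 0.1321] F [0.3 1.7 2. ] M [0.36 0.18 0.  ] yaw 85.1 q7 -0.39 op 0.18 21.7
```

```bash
python3 -m creep '0 0 0 -.07 0 0 0;0 0 0 -.07 0 0 0;0 0 0 0 0 0 0;0 0 0 0 0 0 0'>/dev/null; python3 o.py;  python3 -m creep '0 0 0 -.15 0 0 0;0 0 0 -.15 0 0 0;0 0 0 0 0 0 0'>/dev/null; python3 o.py
```

```text
[0.5479 0.1899 0.1358] F [ 0.2 -0.4 -1.7] M [-0.11  0.03 -0.04] yaw 85.1 q7 -0.39 op 0.179 22.1
[0.5489 0.1909 0.1464] F [-0.3  0.6 -1.8] M [-0.07  0.06  0.  ] yaw 85.1 q7 -0.39 op 0.179 22.4
```

Cap is free and lifted. I raise it and move towards the tray, stopping short to look.

```bash
python3 -m creep '0 0 0 -.6 0 0 0;0 0 0 -.8 0 0 0;0 0 0 -.8 0 0 0;0 -.5 0 -.6 0 0 0;0 -.8 0 -.4 0 0 0;0 -1 -.05 -.2 0 0 0;0 -1 -.05 0 0 0 0;0 -1 -.05 0 0 0 0;0 -1 -.05 0 0 0 0;0 -1 -.05 0 0 0 0;0 -1 -.05 0 0 0 0;0 -1 -.1 0 0 0 0'>/dev/null; python3 -m creep '0 -.8 -.1 0 0 0 0;0 -.5 0 0 0 0 0;0 0 0 0 0 0 0;0 0 0 0 0 0 0;0 0 0 0 0 0 0' >/dev/null; python3 o.py
cat > tr.py <<'E'
from h import *
np.set_printoptions(precision=4,suppress=True)
P=[capture(n) for n in("wrist","top","scene")]; save(P[0],"w5.png")
for i,p in enumerate(P):
    for r in place_of("tray",p)[:3]: print(i,r["xy"],round(r["confidence"],2),onz(p,r["xy"],0),onz(p,r["xy"],.006))
print(proj(P[0],(.503,-.171,0)))
E
python3 tr.py
```

```text
[ 0.5089 -0.0933  0.2474] F [ 0.4 -0.5 -1.9] M [-0.13  0.03 -0.01] yaw 85.2 q7 0.06 op 0.182 24.1
0 [111.2, 365.5] 0.71 [ 0.2036 -0.3772 -0.    ] [ 0.2082 -0.3719  0.006 ]
1 [408.3, 310.6] 0.76 [ 0.2029 -0.377   0.    ] [ 0.2035 -0.3754  0.006 ]
1 [328.7, 201.3] 0.7 [ 0.5039 -0.1629  0.    ] [ 0.5031 -0.1623  0.006 ]
2 [244.7, 219.4] 0.73 [ 0.4871 -0.1689  0.    ] [ 0.4905 -0.1675  0.006 ]
2 [216.8, 148.3] 0.56 [ 0.2023 -0.3661  0.    ] [ 0.207  -0.3637  0.006 ]
[279.4958 236.1866]
```

View pics/w5.png

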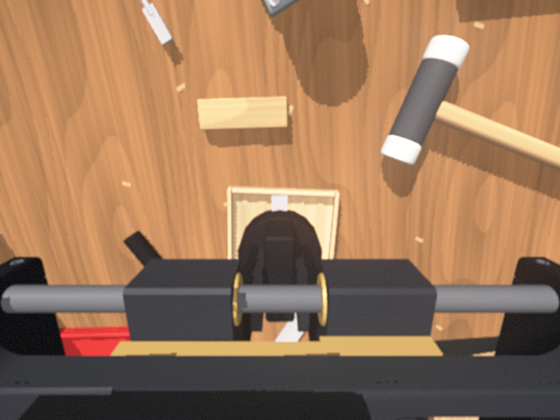

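The picture shows the cap held in the middle. The tray's near wall runs from corner (230,188) to corner (338,192), its side walls run down from there, and the offcut sits above at (243,112).

```bash
python3 - <<'E'
from h import *
np.set_printoptions(precision=4,suppress=True)
w=capture("wrist")
a,b=onz(w,(229,187),.018),onz(w,(339,191),.018);print(a,b,np.linalg.norm(a-b))
d=(b-a)/np.linalg.norm(b-a);n=np.array((d[1],-d[0],0));n*=-np.sign(n[1]) if n[1]>0 else 1
print("centre",(a+b)/2+.075*n,np.degrees(np.arctan2(d[1],d[0])))
t=capture("top")
h=[onz(t,p,.018)[:2] for p in ((309,171),(364,176),(359,230),(304,223))];print(np.array(h),np.mean(h,0))
E
```

```text
[ 0.4427 -0.0905  0.018 ] [ 0.5874 -0.1082  0.018 ] 0.14582748997583522
centre [ 0.5059 -0.1738  0.018 ] -7.002341413225528
[[ 0.5872 -0.1068]
 [ 0.5732 -0.2607]
 [ 0.4218 -0.2437]
 [ 0.4408 -0.0921]] [ 0.5058 -0.1758]
```

```bash
python3 -m creep '0 -.9 .05 0 0 0 0;0 -.9 .05 0 0 0 0;0 -.92 .04 .3 0 0 0;0 0 0 .9 0 0 0;0 0 0 .9 0 0 0;0 0 0 .9 0 0 0;0 0 0 .9 0 0 0;0 0 0 .9 0 0 0;0 0 0 .8 0 0 0;0 0 0 .6 0 0 0;0 0 0 .4 0 0 0;0 0 0 0 0 0 0'>/dev/null; python3 o.py; python3 -m creep '0 0 0 0 0 0 0;0 0 0 .08 0 0 0;0 0 0 0 0 0 0;0 0 0 0 0 0 0' >/dev/null; python3 o.py
```

```text
[ 0.5047 -0.1762  0.048 ] F [ 0.5 -0.6 -1.7] M [-0.1   0.08 -0.  ] yaw 85.1 q7 0.37 op 0.185 25.7
[ 0.5063 -0.1766  0.0476] F [-0.5 -0.3 -1.3] M [-0.1   0.03 -0.04] yaw 85.1 q7 0.37 op 0.178 26.1
```

```bash
python3 -m creep '0 0 0 .15 0 0 0;0 0 0 .15 0 0 0;0 0 0 .05 0 0 0;0 0 0 0 0 0 0' >/dev/null; python3 o.py; python3 -m creep '0 0 0 .04 0 0 0;0 0 0 0 0 0 0;0 0 0 0 0 0 0' >/dev/null; python3 o.py; python3 -m creep '0 0 0 .03 0 0 0;0 0 0 0 0 0 0;0 0 0 0 0 0 0' >/dev/null; python3 o.py;python3 -m creep '0 0 0 .03 0 0 0;0 0 0 0 0 0 0;0 0 0 0 0 0 0' >/dev/null; python3 o.py
```

```text
[ 0.5055 -0.1765  0.0361] F [-0.7  0.1 -1.7] M [-0.08  0.   -0.02] yaw 85.1 q7 0.38 op 0.183 26.5
[ 0.5059 -0.1766  0.0354] F [ 0.   0.6 -2.1] M [-0.07  0.04 -0.05] yaw 85.1 q7 0.38 op 0.18 26.8
[ 0.5059 -0.1765  0.0344] F [-0.5 -0.2 -1.8] M [-0.07  0.02  0.01] yaw 85.1 q7 0.39 op 0.185 27.1
[ 0.5061 -0.1766  0.0341] F [-1.9  0.7  4.4] M [ 0.01  0.54 -0.  ] yaw 85.1 q7 0.39 op 0.183 27.4
```

Contact at z≈0.0341, as expected. I ease off slightly and open.

```bash
python3 -m creep '0 0 0 -.015 0 0 0;18 0 0 0 0 0 0;24 0 0 0 0 0 0;32 0 0 0 0 0 0;45 0 0 0 0 0 0;60 0 0 0 0 0 0;60 0 0 0 0 0 0;60 0 0 0 0 0 0' >/dev/null; python3 o.py; python3 -m creep '60 0 0 -.3 0 0 0;60 0 0 -.6 0 0 0;60 0 0 -.9 0 0 0;60 0 0 -.9 0 0 0;60 0 0 -.9 0 0 0;60 0 0 -.9 0 0 0;60 0 0 -.5 0 0 0;60 0 0 0 0 0 0;60 0 0 0 0 0 0;60 0 0 0 0 0 0' >/dev/null; python3 o.py
python3 - <<'E'
from h import *
p=capture("wrist");save(p,"w6.png");t=capture("top")
for n,q,z in(("w",p,.006),("t",t,.006)):
  for r in place_of("cap",q)[:2]+place_of("tray",q)[:2]: print(n,r["xy"],round(r["confidence"],2),onz(q,r["xy"],z))
E
```

```text
[ 0.5059 -0.1766  0.034 ] F [-0.  -1.3 -0.6] M [-0.1   0.04  0.02] yaw 85.1 q7 0.39 op 0.63 28.2
[ 0.5049 -0.1762  0.1825] F [ 0.2 -0.3  0.9] M [-0.11  0.04  0.04] yaw 85.1 q7 0.27 op 0.693 29.2
w [282.8, 194.5] 0.58 [ 0.50890079 -0.17605746  0.006     ]
t [336.0, 199.6] 0.56 [ 0.50793215 -0.18282493  0.006     ]
t [198.8, 180.1] 0.23 [0.56289685 0.2045849  0.006     ]
t [327.6, 199.9] 0.81 [ 0.50703648 -0.15923763  0.006     ]
t [415.4, 203.5] 0.62 [ 0.49733502 -0.40493615  0.006     ]
```

View pics/w6.png

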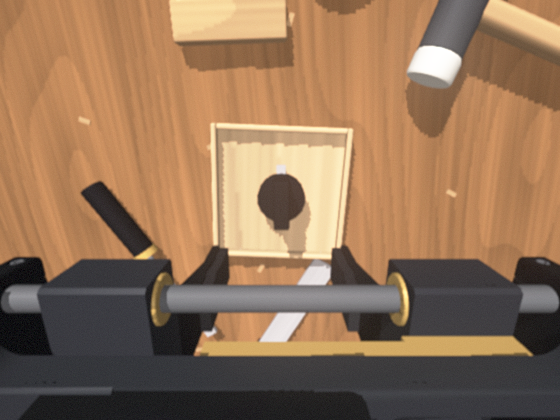

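The cap stands upright in the middle of the plywood tray, at about (281,198) inside walls running from (215,125) to (350,258). The gripper is clear of everything.

```bash
python3 -c "
from cell import workorder
print(workorder.finish_job())"
```

```text
the job is handed in; nothing more can be done
None
```

I pressed the cap to clear the catch, turned it about 61° anticlockwise, lifted it out and set it upright near the middle of the plywood tray; it is released and the job is handed in, with no verdict returned.

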